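Park the plotter pen in its round dish

ROBOT

A 6-joint arm with a two-finger parallel gripper is mounted at the origin on the work surface. World frame = base frame: x ahead of the robot, y to its left, z up, the work surface at z = 0. Lengths are in m, angles in rad, forces in N, time in s.
With the tool pointing down it reaches from about 0.225 to 0.725 m from the base axis. Payload 3.1 kg.
Tool frame: the origin (TCP) lies at the very end of the fingers, on their centre line; the grasp point (between the pads) lies 19 mm behind it; z points along the fingers, y is the line along which they close (so a half turn about z gives the same grasp; the last joint's range is limited). The gripper opens to 85 mm and grips with 20 to 120 N. Pads are 22 mm wide; open, the fingers measure 114 mm over their backs; the gripper's body (76 mm by 85 mm) begins 54 mm behind the grasp point. The pads swing forward as they close: fully open they stand 13 mm farther back than shut.
Start: joints at [1.179, 0.048, 0.099, 1.622, 0, 1.443], TCP at [0.137, 0.507, 0.231] pointing down, gripper open.
Joint ranges: [-2.91, 2.91], [-0.99, 1.94], [-1.21, 1.42], [-2.12, 2.29], [-1.49, 1.47], [-3.14, 3.14]. Speed limits (rad/s): [2.79, 2.79, 3.14, 3.14, 3.14, 3.14].

INTERFACE

Orientations are given as [roll, pitch, yaw] about the fixed x, y, z axes, in that order (R = Rz(yaw) Ry(pitch) Rx(roll)).
In Python, from workcell import ctrl, imaging gives the robot as it stands.
- The arm moves only by the tool move_arm, never from a script. Its argument "commands" is a list of rows, each a list of 5 numbers: the closure, from -1 (fully open) to 1 (shut), then the shift along the tool's x, y, z as a fraction of full scale, then the turn about the tool's z as a fraction of full scale. A call has 1 to 5 rows; each row shifts and turns the commanded pose from where the row before left it, along the tool's axes as they then stand; what a row does not reach is not made up. Full scale, the value 1, is 0.05 m for a shift and 90 degrees for a turn. A row lasts 1/8 s, in which the tool goes at most 62.5 mm and 10.7 degrees, less where a joint would pass 70% of its speed; a pose out of reach is approached as far as the arm can. A call with a number of a shift or a turn outside -1 to 1 is refused whole. A call with a gripper value outside its range is refused whole. The fingers move at their own pace and stop on an object; "newtons" is the grip in N (left out, the last holds). Time passes only in rows, so rows that do not move let the fingers close. It gives the time, the measured TCP pose, the force, the opening and the grip force at its end, in the units of the state.
- ctrl.read_state(): the state, without advancing time (a new reading comes with each control period).
- imaging.get_image(name): name is "scene" or "top"; returns a dict with "image" (480x640x3 uint8, red, green, blue), "fov_y" (degrees; the focal length in pixels is half the picture's height over the tangent of half this angle, whatever the lens; pixels are square), "cx", "cy" (the principal point, pixels), "R" (3x3) and "t" (3): a world point X has camera coordinates R X + t. Camera axes: x right, y down, z forward; pixel columns grow to the right and rows downward; lengths in m; the calibration is good to about 2 mm. A picture is of the moment at which its call begins. There is no depth.
- ctrl.finish_job(): hands the job in; it is judged then, once.
The state is a dict: "t": time; "qpos": joint angles; "qvel": joint speeds; "joint_torque": joint torques, N m; "tool_pos": TCP position; "eef_rot": TCP orientation; "wrist_force": force on the tool from outside, world axes, zero at the start; "wrist_torque": the same for the moment, N m; "gripper_width": finger opening in m; "finger_force": force on a finger pad.
Only numpy, scipy, OpenCV 4.12 (cv2) and the standard library are available. Lean on these libraries where they do the work, as an engineer would, in place of code of your own. Each camera call takes 0.05 s, during which the arm holds its last target. There are 200 camera calls.

TASK

The pen of the plotter is resting on the card. Raise it fully with the small lever on the head, slide the raised pen along the rail until it is over the middle of the round dish (not the square one), and lower it fully into that dish with the lever. Never drag the lowered pen along, and leave both dishes and the bottles and jar standing where they are.

Things in the scene. Friction and masses are not known exactly. Their poses are not given: they have to be found in the camera images.
- plotter: Fixed flatbed pen plotter. Origin: centre of its underside; y runs along the rail, +x is the working side, away from the robot. Grey bed 300 (x) by 500 mm (y), top 30 mm high, white card 148 mm wide in mid-bed. Rail: x -42 to -18 mm, top 133 mm high, between posts (155 mm high, 436 mm apart). White head on it: 62 mm along y, x -57 to 31 mm, top 148 mm; pen and lever on its +x face.
- head (a joint): Slide of the head along the rail, m, grows towards the plotter's +y; 0 = head central on the bed; range -0.175 to 0.175. Stiff (about 3 N), stays where it is left.
- lever (a joint): Pen-lift lever, rad. 0 = lever fully down, pointing along the plotter's +x and 15 degrees below level: pen down. 1.05 = fully up, 45 degrees above level: pen raised by 20 mm. Turns about an axis parallel to the plotter's y axis through lever_pivot; about 2 N at the grip; stays where it is left.
- lever_pivot (a point): Point on the head, on the lever's turning axis in the lever's middle plane; 135 mm above the table. Moves only with the head. The lever lies 32 mm in plotter +y from the pen axis.
- lever_grip (a point): Middle of the lever's black grip, 70 mm from lever_pivot; the grip is 34 mm long along the lever, 14 mm wide along the plotter's y and 11 mm thick. It turns and slides with the lever. Its axes are the plotter's when the lever is down.
- nib (a point): Tip of the black pen (11 mm thick, 92 mm long, upright) on the head, 34.5 mm above the table when the pen is down. Slides with the head, rises with the lever.
- dish: Loose round white ceramic dish on the bed, outer diameter 48 mm at the foot and 56 mm at the rim, 12 mm high, wall and floor 3 mm. Origin: centre of the underside. It stands under the pen's path, left or right of the card.
- tray: Loose square white ceramic dish, 52 by 52 mm, 12 mm high, wall 3 mm, on the bed on the other side of the card. Origin: centre of the underside. Leave alone.
- ink_a: Loose amber ink bottle, 32 mm diameter, 62 mm high, on the table beyond the plotter. Origin: centre of the underside. Leave alone.
- ink_b: Loose glass pot with white cap, 36 mm diameter, 55 mm high, on the table beyond the plotter. Origin: centre of the underside. Leave alone.
- glass_jar: Loose open glass jar, 68 mm diameter, 75 mm high, on the table at the plotter's -y end. Origin: centre of the underside. Leave alone.
There are look-alikes about, which are no part of the job. Leave any purple or red look-alike of the dish alone.

How it is judged:
By the outcome, as a careful person would: the job done as asked, in the order asked, and still so for the second after the job is handed in, with the robot touching nothing.
It also fails if it takes over 40 s, if anything falls off the work surface, if the arm or the gripper's body presses on something with over 40 N, if the wrist force passes 120 N, or if a joint passes its speed limit or range.

## Working session

There is one attempt and no reset: what is moved stays moved. The work goes in short steps, Python scripts to look and compute and a tool call to move; the robot and the scene stay as the last step left them, time stands still between calls to the robot, and variables do not carry over. Pictures are saved under pics/ and viewed, at most 10 in all, crops included, and the job is handed in when it is done.

Besides the shell and the picture viewer there is one more tool, called after "Emit:" as a command line: name --pt "numbers of a row" for each row, then --argument value for the rest. move_arm: Moves the arm, as the interface text tells. Its arguments: {"type":"object","properties":{"commands":{"type":"array","items":{"type":"array","items":{"type":"number"}}},"newtons":{"type":"number"}},"required":["commands"]}

```bash
ls; mkdir -p pics; cat > h.py <<'E'
import numpy as np, cv2
from workcell import ctrl, imaging
def cam(name):
    d=imaging.get_image(name); d['f']=240/np.tan(np.radians(d['fov_y'])/2); d['R']=np.array(d['R']); d['t']=np.array(d['t']); return d
def save(d,fn): cv2.imwrite('pics/'+fn,d['image'][:,:,::-1])
def ray(d,u,v,z):
    c=-d['R'].T@d['t']; r=d['R'].T@np.array([(u-d['cx'])/d['f'],(v-d['cy'])/d['f'],1]); return c+r*(z-c[2])/r[2]
def proj(d,X):
    p=d['R']@np.array(X)+d['t']; return p[:2]/p[2]*d['f']+[d['cx'],d['cy']]
E
python3 - <<'E'
from h import *
for n in('scene','top'):
    d=cam(n); save(d,n+'0.png'); print(n,d['fov_y'],d['cx'],d['cy'],-d['R'].T@d['t'],d['R'].round(3).tolist())
print(ctrl.read_state())
E
```

```text
pics
scene 51.00730838930074 320.5517149212018 242.85633302774295 [ 1.10456796 -0.1483386   0.85335729] [[0.234, 0.972, 0.009], [0.782, -0.183, -0.595], [-0.577, 0.147, -0.804]]
top 46.01620372067744 315.96177906099365 236.4313955289981 [ 0.43821316 -0.00366462  1.37437524] [[0.023, -1.0, 0.018], [-0.993, -0.025, -0.116], [0.117, -0.015, -0.993]]
{'t': 0.1, 'qpos': array([ 1.17918369e+00,  4.87036702e-02,  9.77371849e-02,  1.62199449e+00,
       -1.34906631e-05,  1.44300694e+00]), 'qvel': array([-0.00145555, -0.00035859,  0.00438138,  0.00090724,  0.00032314,
        0.00044562]), 'joint_torque': array([ 2.16501241e-03, -3.39851725e+01,  3.20936322e+01,  1.58231630e-02,
       -7.38953850e-05, -9.54579434e-06]), 'tool_pos': array([0.13670334, 0.5063147 , 0.23021149]), 'eef_rot': array([-3.13944394e+00, -2.62485849e-04,  2.87776914e+00]), 'wrist_force': array([-5.75568759e-04, -5.99902160e-01,  1.12533301e+00]), 'wrist_torque': array([-0.03896091,  0.00822666, -0.00402525]), 'finger_force': 0.0, 'gripper_width': 0.08558200348148869}
```

View pics/scene0.png

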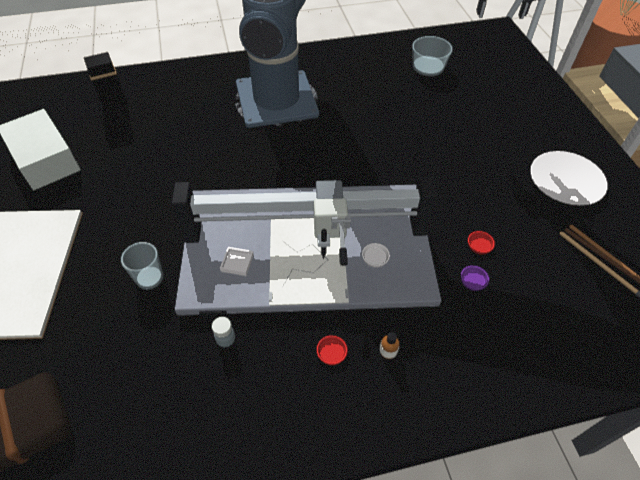

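View pics/top0.png

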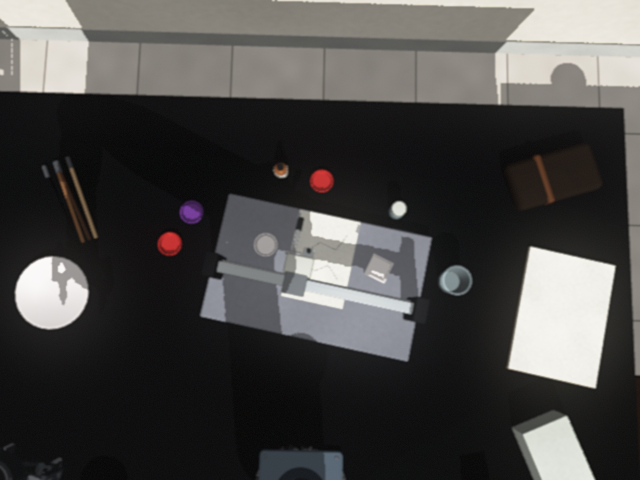

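Scene shows the plotter with the round white dish at (376,255), the square one at (237,261), and the lever grip at (343,256). The look-alikes are red at (332,350) and (481,242), and purple at (475,278). I choose the white round dish on the bed and check it in enlarged crops.

```bash
python3 - <<'E'
from h import *
d=cam('scene'); c=d['image'][170:320,170:450,::-1]
a=cv2.resize(d['image'][170:320,250:450,::-1],None,fx=4,fy=4,interpolation=cv2.INTER_CUBIC); cv2.imwrite('pics/s1.png',a)
d=cam('top')
a=cv2.resize(d['image'][185:335,210:410,::-1],None,fx=4,fy=4,interpolation=cv2.INTER_CUBIC); cv2.imwrite('pics/t1.png',a)
E
```

```text
(no output)
```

View pics/s1.png

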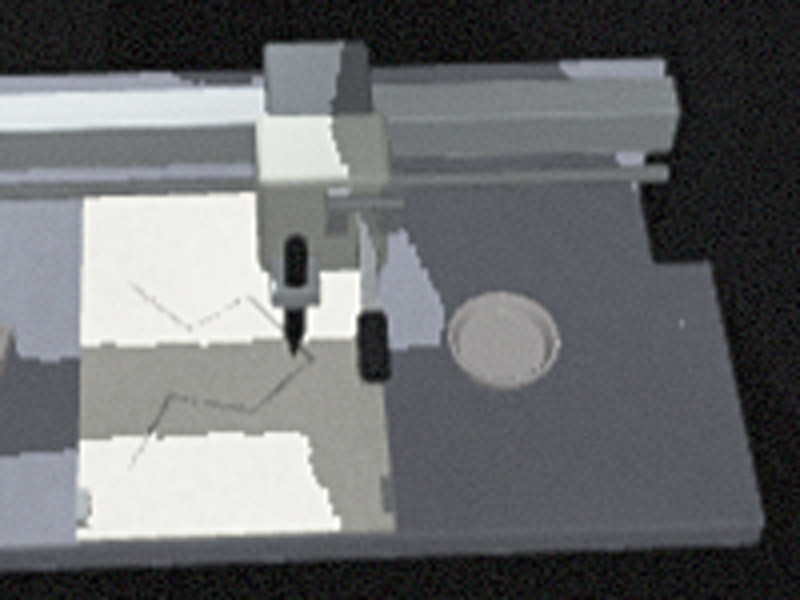

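View pics/t1.png

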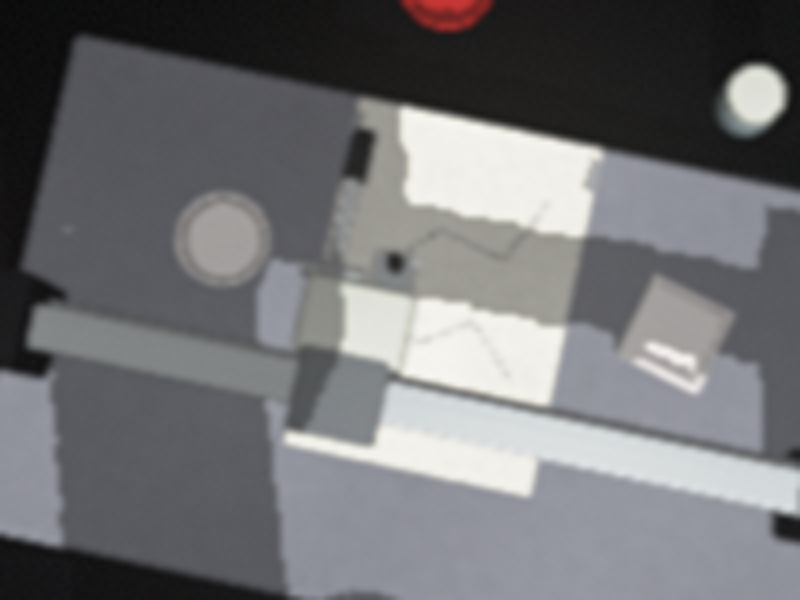

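```bash
python3 - <<'E'
from h import *
s=cam('scene');t=cam('top')
S=lambda u,v,z:ray(s,250+u/4,170+v/4,z); T=lambda u,v,z:ray(t,210+u/4,185+v/4,z)
C=[ray(t,u,v,.03) for u,v in((229,194),(432,236),(407,361),(200,317))]
for c in C: print(c)
ctr=np.mean(C,0); print('centre',ctr)
for a,b in((0,1),(1,2),(2,3),(3,0)):
    e=C[a]-C[b]; print(np.linalg.norm(e),np.degrees(np.arctan2(e[1],e[0])))
y=(C[0]-C[1])+(C[3]-C[2]); yaw=np.arctan2(-y[0],y[1]); print('yaw',yaw)
R=np.array([[np.cos(yaw),-np.sin(yaw)],[np.sin(yaw),np.cos(yaw)]])
def P(n,p): print(n,p.round(4),'plotter',(R.T@(p-ctr)[:2]).round(4))
P('dish S',S(503,338,.042));P('dish T',T(222,238,.042))
P('nib S',S(295,356,.0345))
P('grip S',S(374,346,.117));P('grip T',T(359,155,.117))
P('pen top T',T(396,262,.1265)); P('card far L T',T(360,97,.0305)); P('card farR T',T(602,152,.0305))
P('corner S',S(763,523,.03))
P('headtop corners T',T(310,355,.148));P('',T(387,367,.148));P('',T(375,445,.148));P('',T(288,428,.148))
E
```

```text
[0.69391427 0.18747584 0.03      ]
[ 0.60418798 -0.30334325  0.03      ]
[ 0.30788307 -0.24422897  0.03      ]
[0.39906936 0.24344014 0.03      ]
centre [ 0.50126367 -0.02916406  0.03      ]
0.49895308906409974 79.64019472729892
0.3021441743676154 -11.282653591138804
0.4961210584239454 -100.59108847457568
0.3001091873173176 169.25257886994908
yaw -0.18282529429654248
dish S [0.5746 0.0992 0.042 ] plotter [0.0488 0.1395]
dish T [0.5726 0.0947 0.042 ] plotter [0.0476 0.1348]
nib S [ 0.5567 -0.0021  0.0345] plotter [0.0496 0.0367]
grip S [0.6146 0.0188 0.117 ] plotter [0.1028 0.0678]
grip T [0.6137 0.014  0.117 ] plotter [0.1027 0.0629]
pen top T [ 0.5531 -0.0082  0.1265] plotter [0.0472 0.03  ]
card far L T [0.661  0.0155 0.0305] plotter [0.149 0.073]
card farR T [ 0.6313 -0.1307  0.0305] plotter [ 0.1464 -0.0762]
corner S [0.6966 0.1904 0.03  ] plotter [0.1522 0.2514]
headtop corners T [0.4994 0.0372 0.148 ] plotter [-0.0139  0.0649]
 [ 0.4939 -0.0046  0.148 ] plotter [-0.0117  0.0228]
 [0.4518 0.0008 0.148 ] plotter [-0.0541  0.0205]
 [0.4598 0.048  0.148 ] plotter [-0.0548  0.0683]
```

Emit:
move_arm --pt "-0.2 0 0 0 -0.051" --pt "-0.2 -0.93 -0.66 0 0" --pt "-0.2 -0.93 -0.66 0 0" --pt "-0.2 -0.93 -0.66 0 0" --pt "-0.2 -0.93 -0.66 0 0" --newtons 25

```text
t: 0.92
tool_pos: [0.2967, 0.3418, 0.2314]
eef_rot: [3.141, 0.001, 2.958]
wrist_force: [0.6, 1.1, 0.1]
gripper_width: 0.0514
finger_force: 0.0
```

Emit:
move_arm --pt "-0.2 -0.93 -0.66 0 0" --pt "-0.2 -0.93 -0.66 0 0" --pt "-0.2 -0.93 -0.66 0 0" --pt "-0.2 -0.93 -0.66 0 0" --pt "-0.2 0 0 0 0"

```text
t: 1.55
tool_pos: [0.4565, 0.1764, 0.2307]
eef_rot: [-3.141, -0.0, 2.952]
wrist_force: [-0.2, 1.0, 0.2]
gripper_width: 0.0511
finger_force: 0.0
```

Emit:
move_arm --pt "-0.2 -0.92 -0.64 0 0" --pt "-0.2 -0.92 -0.64 0 0" --pt "-0.2 -0.92 -0.64 0 0" --pt "-0.2 -0.92 -0.64 0 0" --pt "-0.2 0 0 0 0"

```text
t: 2.17
tool_pos: [0.6132, 0.0179, 0.2287]
eef_rot: [-3.141, -0.003, 2.955]
wrist_force: [1.3, -0.1, 0.3]
gripper_width: 0.0511
finger_force: 0.0
```

Emit:
move_arm --pt "-0.2 0 0 0.6 0" --pt "-0.2 0 0 0 0"

```text
t: 2.42
tool_pos: [0.6094, 0.0215, 0.1985]
eef_rot: [-3.141, -0.007, 2.959]
wrist_force: [-0.4, -0.2, -0.1]
gripper_width: 0.0513
finger_force: 0.0
```

```bash
python3 - <<'E'
from h import *
print({k:v for k,v in ctrl.read_state().items() if k in('t','tool_pos','eef_rot')})
d=cam('scene')
a=cv2.resize(d['image'][150:300,250:450,::-1],None,fx=4,fy=4,interpolation=cv2.INTER_CUBIC); cv2.imwrite('pics/s2.png',a)
E
```

```text
{'t': 2.425, 'tool_pos': array([0.60941328, 0.02152154, 0.19853786]), 'eef_rot': array([-3.1414415 , -0.00653349,  2.95943456])}
```

View pics/s2.png

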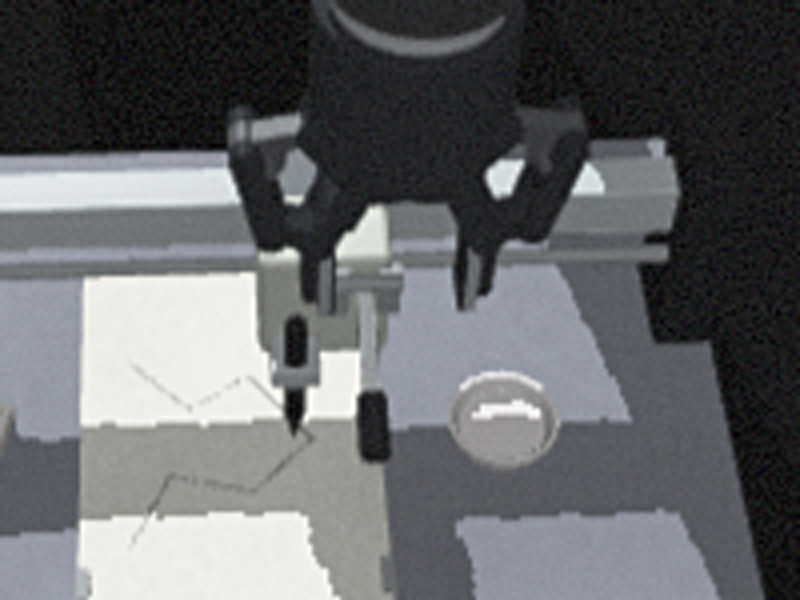

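The gripper hangs above the lever with the fingers straddling it: tips at (318,300) and (470,300), grip at (374,425). I'll go down around the grip and then check the centring before closing.

Emit:
move_arm --pt "-0.2 -0.11 -0.08 0 0" --pt "-0.2 0 0 0.8 0" --pt "-0.2 0 0 0.8 0" --pt "-0.2 0 0 0.4 0" --pt "-0.2 0 0 0 0"

```text
t: 3.1
tool_pos: [0.6158, 0.0151, 0.1004]
eef_rot: [-3.141, -0.002, 2.958]
wrist_force: [0.1, 0.4, 0.4]
gripper_width: 0.0511
finger_force: 0.0
```

Emit:
move_arm --pt "0.25 0 0 0 0" --pt "0.25 0 0 0 0" --pt "0.25 0 0 0 0"

```text
t: 3.48
tool_pos: [0.6176, 0.0149, 0.1029]
eef_rot: [3.141, 0.003, 2.958]
wrist_force: [-0.2, 0.4, -0.3]
gripper_width: 0.032
finger_force: 0.0
```

```bash
python3 - <<'E'
from h import *
s=ctrl.read_state();print({k:v for k,v in s.items() if k in('t','tool_pos','eef_rot')})
for n in('scene','top'):
    d=cam(n); u,v=proj(d,s['tool_pos']).astype(int); print(n,u,v,proj(d,s['tool_pos']))
    a=cv2.resize(d['image'][v-30:v+30,u-40:u+40,::-1],None,fx=6 ,fy=6,interpolation=cv2.INTER_CUBIC); globals()[n]=a
cv2.imwrite('pics/c3.png',np.vstack([scene,top])[:600] if 0 else cv2.resize(np.hstack([scene,top]),(800,300)))
E
```

```text
{'t': 3.475, 'tool_pos': array([0.61758487, 0.01485813, 0.10287579]), 'eef_rot': array([3.14135380e+00, 2.60374609e-03, 2.95790636e+00])}
scene 341 262 [341.45259295 262.70457632]
top 299 222 [299.47767712 222.92242665]
```

View pics/c3.png

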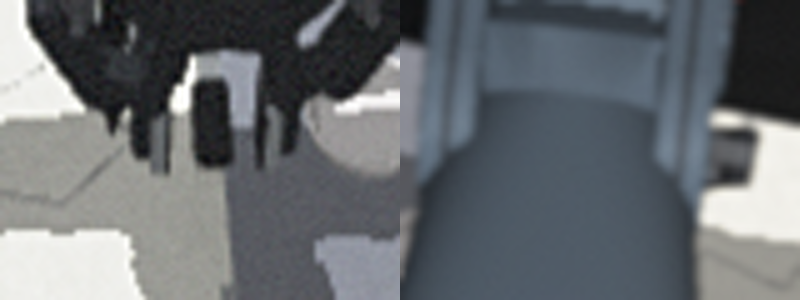

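Pads' inner edges are at u≈170 and 258 and the grip at 194–232, so it is centred within about 1 mm. I'll trim slightly, narrow to 17 mm and look again.

Emit:
move_arm --pt "0.25 0.06 -0.02 0.1 0" --pt "0.4 0 0 0 0" --pt "0.55 0 0 0 0" --pt "0.58 0 0 0 0" --pt "0.58 0 0 0 0"

```text
t: 4.2
tool_pos: [0.6136, 0.0145, 0.0964]
eef_rot: [3.142, 0.0, 2.958]
wrist_force: [-0.1, 0.3, -0.4]
gripper_width: 0.0178
finger_force: 0.0
```

```bash
python3 - <<'E'
from h import *
s=ctrl.read_state();print({k:v for k,v in s.items() if k in('t','tool_pos','eef_rot','wrist_force','gripper_width')})
d=cam('scene'); u,v=341,260
cv2.imwrite('pics/c4.png',cv2.resize(d['image'][v-25:v+25,u-33:u+33,::-1],None,fx=10,fy=10,interpolation=cv2.INTER_CUBIC))
E
```

```text
{'t': 4.2, 'tool_pos': array([0.61360602, 0.0144794 , 0.09638994]), 'eef_rot': array([3.14157231e+00, 2.09893574e-04, 2.95794249e+00]), 'wrist_force': array([-0.07306556,  0.34443646, -0.37566271]), 'gripper_width': 0.0178224851344213}
```

View pics/c4.png

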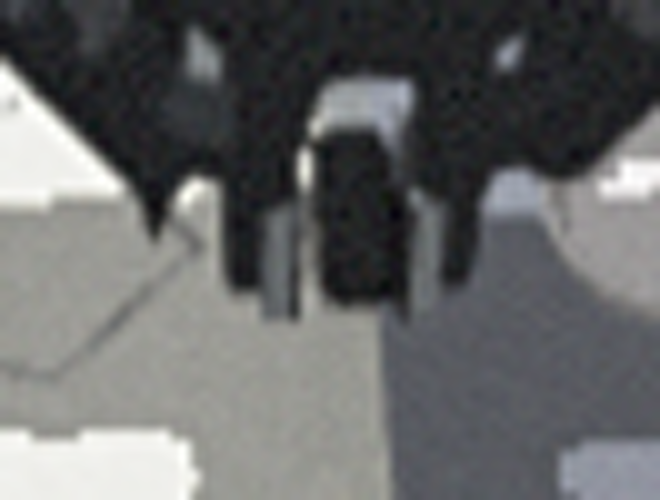

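The grip sits at 325–405 between the pad edges at about 300 and 412, so the gripper is roughly 0.7 mm too far toward −y. I'll trim and close.

Emit:
move_arm --pt "0.58 0 0.016 0 0" --pt "0.62 0 0 0 0" --pt "0.65 0 0 0 0" --newtons 25

```text
t: 4.62
tool_pos: [0.6137, 0.0153, 0.0963]
eef_rot: [3.142, 0.0, 2.958]
wrist_force: [-0.2, -0.3, -0.1]
gripper_width: 0.0151
finger_force: 0.0
```

Emit:
move_arm --pt "0.67 0 0 0 0" --pt "0.7 0 0 0 0" --pt "0.85 0 0 0 0" --pt "0.85 0 0 0 0"

```text
t: 5.12
tool_pos: [0.6137, 0.0154, 0.0964]
eef_rot: [3.141, 0.0, 2.958]
wrist_force: [-0.2, 1.5, 0.6]
gripper_width: 0.0135
finger_force: 24.6
```

Emit:
move_arm --pt "0.85 -0.03 0 -0.144 0" --pt "0.85 -0.016 0 -0.144 0" --pt "0.85 0.002 0 -0.147 0" --pt "0.85 0.014 0 -0.147 0" --pt "0.85 0.03 0 -0.143 0"

```text
t: 5.75
tool_pos: [0.6133, 0.0154, 0.133]
eef_rot: [3.141, -0.001, 2.958]
wrist_force: [0.1, 0.8, -6.0]
gripper_width: 0.0133
finger_force: 24.4
```

Emit:
move_arm --pt "0.85 0.044 0 -0.139 0" --pt "0.85 0.06 0 -0.134 0" --pt "0.85 0.074 0 -0.126 0" --pt "0.85 0.086 0 -0.118 0" --pt "0.85 0.098 0 -0.11 0"

```text
t: 6.38
tool_pos: [0.5963, 0.0187, 0.1648]
eef_rot: [3.141, 0.002, 2.958]
wrist_force: [4.3, 2.1, -5.3]
gripper_width: 0.0138
finger_force: 24.4
```

Emit:
move_arm --pt "0.85 0.05 0 -0.06 0" --pt "0.85 0 0 0 0" --pt "0.85 0 0 0 0"

```text
t: 6.75
tool_pos: [0.5934, 0.0192, 0.1678]
eef_rot: [3.141, 0.001, 2.958]
wrist_force: [0.6, 2.2, -0.7]
gripper_width: 0.0134
finger_force: 25.2
```

```bash
python3 - <<'E'
from h import *
s=ctrl.read_state();print({k:v for k,v in s.items() if k in('t','tool_pos','eef_rot','wrist_force','gripper_width')})
d=cam('scene'); cv2.imwrite('pics/c5.png',cv2.resize(d['image'][170:290,270:430,::-1],None,fx=5,fy=5,interpolation=cv2.INTER_CUBIC))
E
```

```text
{'t': 6.75, 'tool_pos': array([0.59344874, 0.01921328, 0.16777529]), 'eef_rot': array([3.14118206e+00, 7.08093919e-04, 2.95803916e+00]), 'wrist_force': array([ 0.63439239,  2.18886425, -0.66244031]), 'gripper_width': 0.013406488141653256}
```

View pics/c5.png

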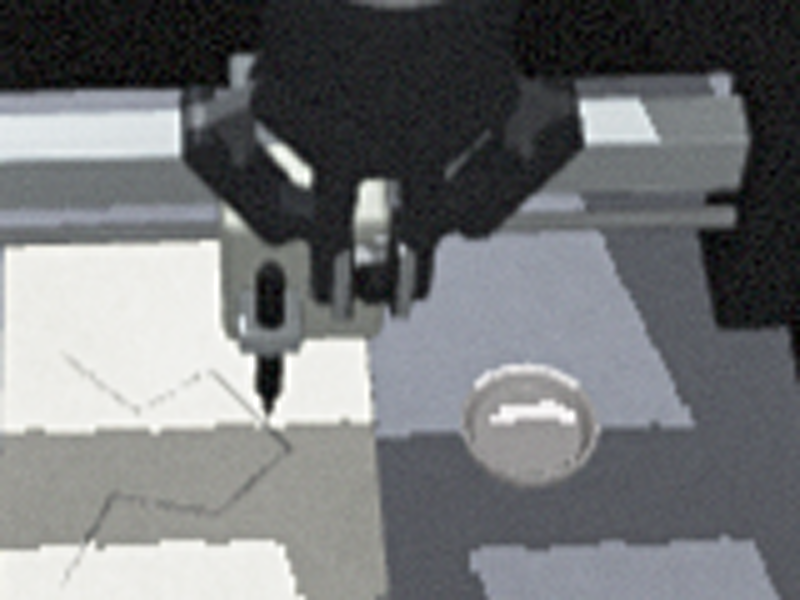

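The pen is up: nib at full-image (323.6,252.4), up about 6.6 px from (323.75,259), which matches about 20 mm. I'll press a bit more against the stop to confirm it is fully up.

Emit:
move_arm --pt "0.85 0.04 0 -0.04 0" --pt "0.85 0.04 0 -0.04 0" --pt "0.85 0 0 0 0"

```text
t: 7.18
tool_pos: [0.5907, 0.0196, 0.1701]
eef_rot: [3.141, 0.002, 2.958]
wrist_force: [6.3, 1.9, -6.9]
gripper_width: 0.0138
finger_force: 25.2
```

```bash
python3 - <<'E'
from h import *
s=ctrl.read_state();print({k:v for k,v in s.items() if k in('t','tool_pos','wrist_force','gripper_width')})
d=cam('scene'); y=-.1828; R=np.array([[np.cos(y),-np.sin(y)],[np.sin(y),np.cos(y)]])
n=R@[.0488,.0345]+[.5013,-.0292]
for z in(.0345,.0495,.0545): print(z,proj(d,[*n,z]))
cv2.imwrite('pics/n.png',d['image'][:,:,::-1])
g=d['image'][240:262,318:330].sum(2)//3; print(g)
E
```

```text
{'t': 7.175, 'tool_pos': array([0.59069695, 0.01963459, 0.17012512]), 'wrist_force': array([ 6.31181273,  1.85153986, -6.90474537]), 'gripper_width': 0.013823256444516815}
0.0345 [322.61880577 258.74897691]
0.0495 [322.71473123 254.37790655]
0.0545 [322.74723083 252.89698556]
[[174 168 170  92  80  79  85  75  99 182 185 184]
 [234 237 246 103  37  43  37  33 106 245 237 232]
 [239 246 255 110  22   7  23  22 103 253 243 238]
 [239 244 254 111  14  14  23  21 107 253 244 238]
 [238 244 238  93  14  24  20  30 110 251 242 238]
 [240 242 219  80  18  18  11  41 138 250 241 238]
 [241 243 223  83  23  11  11  39 153 250 240 236]
 [241 244 242  99  16  18  16  41 155 245 240 239]
 [239 241 248 153  49  10  14  83 189 241 239 237]
 [215 241 246 241 108  22  74 220 236 240 238 235]
 [193 219 241 254 152  39  93 251 242 236 237 236]
 [222 190 221 248 167  46 130 245 240 237 236 238]
 [241 224 194 223 223  97 186 244 239 238 240 238]
 [241 243 220 193 222 177 238 244 242 241 240 242]
 [198 203 203 224 190 189 245 247 246 213 199 200]
 [148 144 156 195 158 140 183 203 207 156 148 152]
 [147 145 144 151 147 131 118 125 149 151 145 147]
 [151 150 154 149 147 147 134 109 122 147 149 152]
 [151 149 147 149 147 152 148 139 116 121 144 150]
 [153 151 152 149 148 147 152 148 139 105 127 151]
 [149 151 150 149 148 150 153 149 136 119 137 149]
 [154 148 153 151 148 153 148 137 142 143 151 155]]
```

The 9 N against the stop confirms the lever is fully up. Now I'll slide about 103.5 mm in +y.

Emit:
move_arm --pt "0.85 0 0.15 0 0" --pt "0.85 0 0.25 0 0" --pt "0.85 0 0.25 0 0" --pt "0.85 0 0.25 0 0" --pt "0.85 0 0.25 0 0"

```text
t: 7.85
tool_pos: [0.6011, 0.0734, 0.1701]
eef_rot: [-3.136, 0.002, 2.956]
wrist_force: [5.7, -4.8, -6.6]
gripper_width: 0.0135
finger_force: 25.3
```

Emit:
move_arm --pt "0.85 0 0.25 0 0" --pt "0.85 0 0.25 0 0" --pt "0.85 0 0.25 0 0" --pt "0.85 0 0.17 0 0" --pt "0.85 0 0 0 0"

```text
t: 8.48
tool_pos: [0.61, 0.1198, 0.1702]
eef_rot: [-3.138, 0.003, 2.957]
wrist_force: [5.9, -1.7, -7.4]
gripper_width: 0.0135
finger_force: 25.3
```

```bash
python3 - <<'E'
from h import *
s=ctrl.read_state();print({k:v for k,v in s.items() if k in('t','tool_pos','eef_rot','wrist_force','gripper_width')})
print('moved',(s['tool_pos']-[.5907,.0196,.1701])@[.182,.983,0])
d=cam('scene'); cv2.imwrite('pics/c6.png',cv2.resize(d['image'][200:290,330:450,::-1],None,fx=6,fy=6,interpolation=cv2.INTER_CUBIC))
E
```

```text
{'t': 8.475, 'tool_pos': array([0.61004812, 0.11976524, 0.17015151]), 'eef_rot': array([-3.13790443,  0.00327952,  2.95698344]), 'wrist_force': array([ 5.94912047, -1.68118097, -7.43937718]), 'gripper_width': 0.013513305591678508}
moved 0.10198379320610217
```

View pics/c6.png

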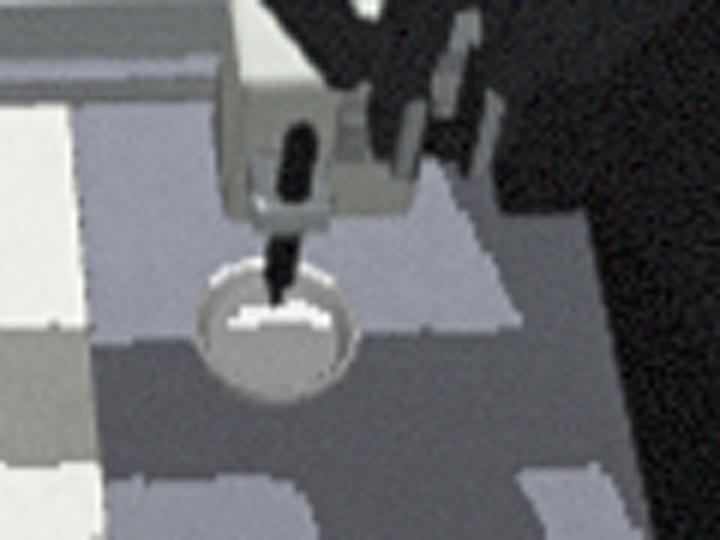

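```bash
python3 - <<'E'
from h import *
d=cam('scene'); y=-.1828; R=np.array([[np.cos(y),-np.sin(y)],[np.sin(y),np.cos(y)]])
for n,u,v,z in(('nib',277,303,.0545),('rimL',195,332,.042),('rimR',358,335,.042),('rimN',277,404,.042),('rimF',277,256,.042),('c',276.5,330.5,.042)):
    p=ray(d,330+u/6,200+v/6,z); print(n,p,R.T@(p[:2]-[.5013,-.0292]))
s=ctrl.read_state();print(s['tool_pos'],(s['tool_pos']-[.5907,.0196,.1701])@[.182,.983,0])
E
```

```text
nib [0.57378309 0.09900423 0.0545    ] [0.04796999 0.13924441]
rimL [0.57056177 0.07308617 0.042     ] [0.04951381 0.11317259]
rimR [0.58394281 0.12497636 0.042     ] [0.05323913 0.16663067]
rimN [0.60394037 0.09088729 0.042     ] [0.07910033 0.13674481]
rimF [0.54692814 0.10865562 0.042     ] [0.01980802 0.14385319]
c [0.57609848 0.09939236 0.042     ] [0.05017625 0.14004696]
[0.61004044 0.11974021 0.17016476] 0.10195778668486276
```

Nib is at plotter y≈0.1392 against the dish centre 0.140, so I add 1 mm and lower along the reversed arc.

Emit:
move_arm --pt "0.85 0 0.02 0 0" --pt "0.85 -0.08 0 0.08 0" --pt "0.85 -0.05 0 0.06 0" --pt "0.85 -0.098 0 0.11 0" --pt "0.85 -0.086 0 0.118 0"

```text
t: 9.2
tool_pos: [0.6232, 0.1182, 0.1545]
eef_rot: [-3.139, -0.0, 2.957]
wrist_force: [-2.9, -2.5, 5.9]
gripper_width: 0.0139
finger_force: 27.4
```

Emit:
move_arm --pt "0.85 -0.074 0 0.126 0" --pt "0.85 -0.06 0 0.134 0" --pt "0.85 -0.044 0 0.139 0" --pt "0.85 -0.03 0 0.143 0" --pt "0.85 -0.014 0 0.147 0"

```text
t: 9.82
tool_pos: [0.6347, 0.1159, 0.1201]
eef_rot: [-3.139, 0.001, 2.957]
wrist_force: [-1.1, -3.1, 5.0]
gripper_width: 0.0132
finger_force: 29.1
```

Emit:
move_arm --pt "0.85 -0.002 0 0.147 0" --pt "0.85 0.016 0 0.144 0" --pt "0.85 0.03 0 0.144 0" --pt "0.85 0.02 0 0.07 0" --pt "0.85 0 0 0 0"

```text
t: 10.45
tool_pos: [0.6332, 0.1169, 0.0981]
eef_rot: [-3.14, 0.006, 2.957]
wrist_force: [-1.8, -2.9, 13.0]
gripper_width: 0.0136
finger_force: 32.1
```

Emit:
move_arm --pt "0.85 0 0 -0.06 0" --pt "0.2 0 0 0 0" --pt "-0.2 0 0 0 0" --pt "-0.2 0 0 0 0"

```text
t: 10.95
tool_pos: [0.6308, 0.1184, 0.0947]
eef_rot: [-3.141, -0.002, 2.958]
wrist_force: [0.2, 0.2, -0.3]
gripper_width: 0.0513
finger_force: 0.0
```

Emit:
move_arm --pt "-0.2 0 0 -0.8 0" --pt "-0.2 0 0 -1 0" --pt "-0.2 0 0 -1 0" --pt "-0.2 0 0 -0.5 0" --pt "-0.2 0 0 0 0"

```text
t: 11.58
tool_pos: [0.6329, 0.1185, 0.2636]
eef_rot: [3.14, 0.005, 2.958]
wrist_force: [0.4, 0.7, -0.1]
gripper_width: 0.0514
finger_force: 0.0
```

```bash
python3 - <<'E'
from h import *
d=cam('scene'); y=-.1828; R=np.array([[np.cos(y),-np.sin(y)],[np.sin(y),np.cos(y)]])
for n,p in(('nib',[.0488,.140,.0345]),('nib up',[.0488,.14,.0545]),('grip down',[.103,.172,.117]),('dish',[.0495,.14,.042])):
    u,v=proj(d,[*(R@p[:2]+[.5013,-.0292]),p[2]]); print(n,(u-330)*6,(v-200)*6)
cv2.imwrite('pics/c7.png',cv2.resize(d['image'][200:290,330:450,::-1],None,fx=6,fy=6,interpolation=cv2.INTER_CUBIC))
E
```

```text
nib 273.6480549135042 340.1443618973175
nib up 279.60806847125343 304.9784740920127
grip down 428.30317802353056 326.3379967292544
dish 276.1134784776839 328.82672071315153
```

View pics/c7.png

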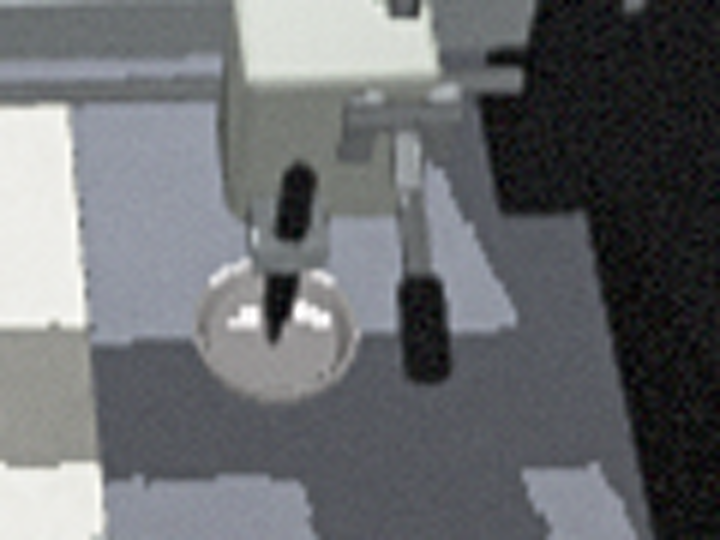

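Nib at (274,341) and grip at (427,328) match the fully-down predictions (274,340) and (428,326). The nib is in the middle of the dish, and the dish has not moved. I'm handing it in.

```bash
python3 -c "
from workcell import ctrl
print(ctrl.finish_job())"
```

```text
the job is handed in; nothing more can be done
None
```

The job is handed in: I raised the pen fully, slid it about 103 mm along the rail, and lowered it fully into the middle of the round dish; the last picture shows that dish unmoved, and the arm went nowhere near the square dish, bottles or jar.

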